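# Spring open the cuvette holder

## Robot

A 6-joint arm with a two-finger parallel gripper is mounted at the origin on a cart in front of the work surface, level with it; the furniture and walls round the work are solid. World frame = base frame: x ahead of the robot, y to its left, z up, the work surface at z = 0. Lengths are in m, angles in rad, forces in N, time in s.
With the tool pointing down it reaches from about 0.35 to 0.925 m from the base axis. Payload 6.4 kg.
Tool frame: the origin (TCP) lies on the centre line of the jaws, within the pads' length; the fingertips stand 17 mm ahead of it and the grasp point (between the pads) lies 2 mm behind it (manip.tips_ahead is the distance from the TCP to the fingertips, in m); x points along the fingers, y is the direction in which the jaws open and shut, and the axes are right-handed (so a half turn about x gives the same grasp; the last joint's range is limited). The gripper opens to 94 mm and grips with 3 to 60 N. Pads are 16 mm wide; open, the fingers measure 119 mm over their backs; the gripper's body (75 mm by 177 mm) begins 78 mm behind the grasp point.
Start: joints at [1.028, 0.245, 1.558, -0, 1.339, -0.174], TCP at [0.234, 0.606, 0.222] pointing down, gripper open.
Joint ranges: [-3.13, 3.13], [-1.02, 2.26], [0.13, 2.54], [-0.95, 4.09], [0.21, 2.88], [-2.74, 2.74]. Speed limits (rad/s): [2.57, 2.57, 3.14, 3.14, 3.14, 3.14].

## Interface

Orientations are given as a 3x3 rotation matrix whose columns are the frame's x, y, z axes.
In Python, from bench import manip gives the robot as it stands. The module is installed in compiled form; this text tells all that it offers.
- The arm moves only by the tool apply_moves, never from a script. Its arguments are lists of equal length, an entry for each row: "translation": the shift along the world's x, y, z normalised to -1 to 1, where 1 is 0.05 m, a list of three; "turn": the turn about the world's z normalised to -1 to 1, where 1 is 6 degrees; "hand": the opening, from 0 (shut) to 1 (fully open). In form: {"translation": [[tx, ty, tz], ...], "turn": [turn, ...], "hand": [hand, ...]}. A call has 1 to 20 rows; each row shifts and turns the commanded pose from where the row before left it; what a row does not reach is not made up. A row lasts 1/10 s, in which the tool goes at most 50 mm and 8.59 degrees, less where a joint would pass 70% of its speed; a pose out of reach is approached as far as the arm can. A call with a number of a shift or a turn outside -1 to 1 is refused whole. A call with a gripper value outside its range is refused whole. The fingers move at their own pace and stop on an object; "squeeze" is the grip in N (left out, the last holds). Time passes only in rows, so rows that do not move let the fingers close. It gives the time, the measured TCP pose, the force and the opening at its end, in the units of the state.
- manip.get_state(): the state, without advancing time (a new reading comes with each control period).
- manip.grab_frame(name): name is "scene" or "top" or "wrist"; returns a dict with "frame" (480x640x3 uint8, red, green, blue), "fovy" (degrees; the focal length in pixels is half the picture's height over the tangent of half this angle, whatever the lens; pixels are square), "cx", "cy" (the principal point, pixels), "k1" (the pictures are not rectified: a ray, as slopes to the right and down, at radius r is drawn at 1 + k1 r^2 times it, then the intrinsics apply), "extrinsics" (4x4, takes a point from world to camera coordinates); the wrist camera has in their place "mount" (4x4, takes a point from camera to tool coordinates, whose origin is the TCP and whose axes are the tool frame's). Camera axes: x right, y down, z forward; pixel columns grow to the right and rows downward; lengths in m; the calibration is good to about 2 mm. A picture is of the moment at which its call begins: read the wrist's pose just before it. There is no depth.
- manip.hand_in(): hands the job in, once; it reports no verdict.
The state is a dict: "t": time; "joint_pos": joint angles; "qvel": joint speeds; "tau": joint torques, N m; "ee_pos": TCP position; "ee_rot": TCP orientation; "ft_force": force on the tool from outside, world axes, zero at the start; "torque": the same for the moment, N m; "width": finger opening in m.
Only numpy, scipy, OpenCV 4.12 (cv2) and the standard library are available. Lean on these libraries where they do the work, as an engineer would, in place of code of your own. Each camera call takes 0.05 s, during which the arm holds its last target. There are 200 camera calls.

## Task

Open the wide one of the two cuvette holders: press its front release tab down so that the lid springs up ajar, then push the lid back with the fingertips until it rests fully open, leaning back past upright. Do not lift, tip or shove either holder, leave the narrow holder shut, and leave the vials and everything else standing where they are.

Things in the scene. Friction and masses are not known exactly. Their poses are not given: they have to be found in the camera images.
- wide_holder: The wide cuvette holder: white instrument, 114 mm wide (own y), about 148 mm long (own x), 58 mm high with the lid shut; loose on the table, 2.4 to 3.8 kg. Origin on the table under the middle of its main block (90 mm long, deck 46 mm high); own -x is its front, where the tab is, z is up. A low step 26 mm high lies under the tab.
- wide_tab_top (a point): Middle of the upper face of the wide holder's release tab: black ribbed tongue 32 mm wide (own y) that stands out 37 mm in front of the main block, 44 mm above the table at rest; this point is 66 mm in front of the holder's origin, 20 mm in front of the shut lid's front edge. It is pressed down; here it goes down 7 mm in all and needs about 3 N to start and 6 to 7 N at the end.
- wide_tab (a joint): Release tab of the wide holder: rocks about a cross axis 26 mm behind wide_tab_top. 0 at rest, 0.28 rad fully down (stop); springs back when let go. The lid is let go at about 0.15 rad (4 mm down at wide_tab_top).
- wide_lid_edge (a point): Middle of the front edge of the wide holder's grey lid (lid 94 mm wide, 90 mm long, 8 mm thick at most), 88 mm from the hinge line; moves with the lid. The lid shut, it is 54 mm above the table. It swings up and back on a circle: follow that, as a straight level push on the ajar edge can jam by friction and tip the holder.
- wide_hinge (a point): Middle of the lid's hinge line on the wide holder, 42 mm behind the holder's origin and 54 mm above the table; the line runs along the holder's y.
- wide_lid (a joint): Lid of the wide holder: 0 shut and latched; the latch released, a spring plunger lifts it in under 1 s to about 0.95 rad, where it rests ajar with its front edge about 125 mm above the table; pushed past upright (1.57 rad) it sinks back slowly by its own weight to the stop at 2.1 rad, let go before upright it sinks back to 0.95. The hinge is damped (0.015 N m s/rad).
- narrow_holder: The narrow cuvette holder, to be left alone: built like the wide one with a tab and a lid of its own, but 66 mm wide. Origin on the table under the middle of its main block, own -x its front.
- narrow_lid (a joint): Lid of the narrow holder, 0 shut and latched. To stay shut.
- vial_1: Small glass vial with a grey screw cap, 22 mm across, 51 mm high; loose; origin at the middle of its underside. To be left alone.
- vial_2: Small glass vial with a red screw cap, 22 mm across, 51 mm high; loose; origin at the middle of its underside. To be left alone.
- reagent_bottle: Amber reagent bottle with a black cap, 49 mm across, 94 mm high; loose; origin at the middle of its underside. To be left alone.
- tube_50: Tube with a blue cap, 34 mm across, 110 mm high, standing; loose; origin at the middle of its underside. To be left alone.
- tube_rack: Blue microtube rack, 62 x 200 mm, 47 mm high; loose; origin at the middle of its underside. To be left alone.
- vial_3: Small glass vial with a black screw cap, 22 mm across, 51 mm high; loose; origin at the middle of its underside. To be left alone.

How it is judged:
By the outcome, as a careful person would: the job done as asked, in the order asked, and still so for the second after the job is handed in, with the robot touching nothing.
It also fails if it takes over 38 s, if anything falls off the work surface, if the arm or the gripper's body presses on something with over 40 N, if the wrist force passes 120 N, or if a joint passes its speed limit or range.

## Working session

There is one attempt and no reset: what is moved stays moved. The work goes in short steps, Python scripts to look and compute and a tool call to move; the robot and the scene stay as the last step left them, time stands still between calls to the robot, and variables do not carry over. Pictures are saved under pics/ and viewed, about 8 in all and at most 12, crops included, and the job is handed in when it is done.

Besides the shell and the picture viewer there is one more tool, called after ">>>" as name([rows], argument=value, ...), one row to a line, values as JSON. apply_moves: Moves the arm, as the interface text tells. Its arguments: {"type":"object","properties":{"translation":{"type":"array"},"turn":{"type":"array"},"hand":{"type":"array"},"squeeze":{"type":"number"}},"required":["translation","turn","hand"]}

```bash
mkdir -p pics; cat > h.py <<'E'
import numpy as np, cv2
from bench import manip
def K(f):
    F=240/np.tan(np.radians(f["fovy"])/2); return F
def proj(f,P):
    E=np.array(f["extrinsics"]); c=E[:3,:3]@np.array(P,float).T.reshape(3,-1)+E[:3,3:4]
    s=c[:2]/c[2]; r2=(s**2).sum(0); s=s*(1+f["k1"]*r2); return np.c_[f["cx"]+K(f)*s[0],f["cy"]+K(f)*s[1]]
def back(f,uv,z):
    F=K(f);C=np.array([[F,0,f["cx"]],[0,F,f["cy"]],[0,0,1.]])
    uv=np.array(uv,float).reshape(-1,1,2)
    d=np.array([(uv[:,0,0]-f["cx"])/F,(uv[:,0,1]-f["cy"])/F]);s=d.copy()
    for _ in range(20): s=d/(1+f["k1"]*(s**2).sum(0))
    E=np.array(f["extrinsics"]);R=E[:3,:3];o=-R.T@E[:3,3]
    w=(R.T@np.vstack([s,np.ones(s.shape[1])])).T
    return o+w*((np.broadcast_to(z,len(w))-o[2])/w[:,2])[:,None]
def save(f,n): cv2.imwrite(f"pics/{n}.png",cv2.cvtColor(f["frame"],cv2.COLOR_RGB2BGR))
E
python3 - <<'E'
from h import *
import pickle
s=manip.get_state(); print(s["t"],s["ee_pos"],np.round(s["ee_rot"],3),s["width"])
for n in("top","scene"):
    f=manip.grab_frame(n); save(f,n+"1"); pickle.dump(f,open(n+".pkl","wb")); E=np.array(f["extrinsics"]); print(n,f["fovy"],f["k1"],-E[:3,:3].T@E[:3,3])
E
```

```text
0.0 [0.23402255 0.60580382 0.22136804] [[-0.001  0.36   0.933]
 [-0.002  0.933 -0.36 ]
 [-1.    -0.002 -0.   ]] 0.09380569307461284
top 49.28823673027975 0.003909636519987176 [ 0.41205239 -0.1342531   1.09975434]
scene 42.99179874024141 -0.017614040771285405 [-0.24136163  0.36081017  0.49675271]
```

View pics/top1.png

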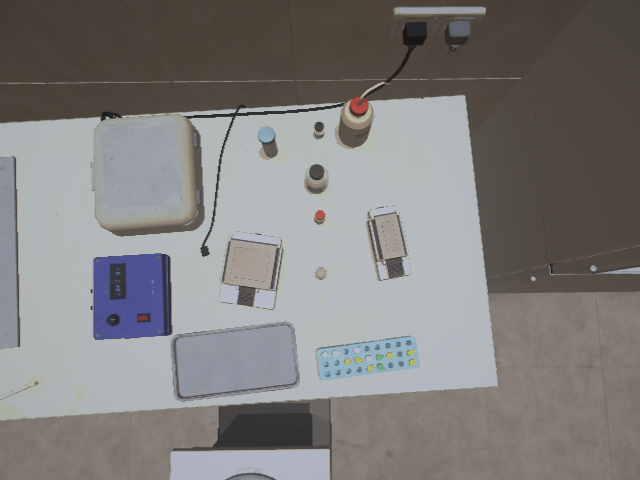

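View pics/scene1.png

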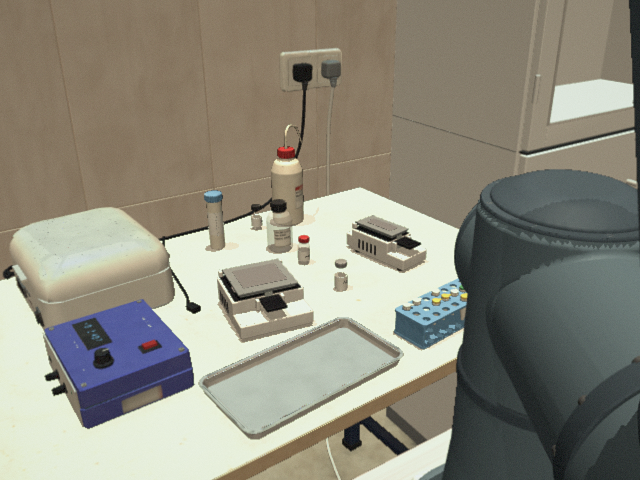

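The top view shows the wide holder at about (252,270) with its tab at (246,297), towards the robot. The narrow one is at (390,242). I'll enlarge the wide holder to fit its pose.

```bash
python3 - <<'E'
from h import *
import pickle
f=pickle.load(open("top.pkl","rb"))
c=f["frame"][222:318,205:305]; cv2.imwrite("pics/crop1.png",cv2.cvtColor(cv2.resize(c,None,fx=6,fy=6,interpolation=cv2.INTER_CUBIC),cv2.COLOR_RGB2BGR))
E
```

```text
(no output)
```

View pics/crop1.png

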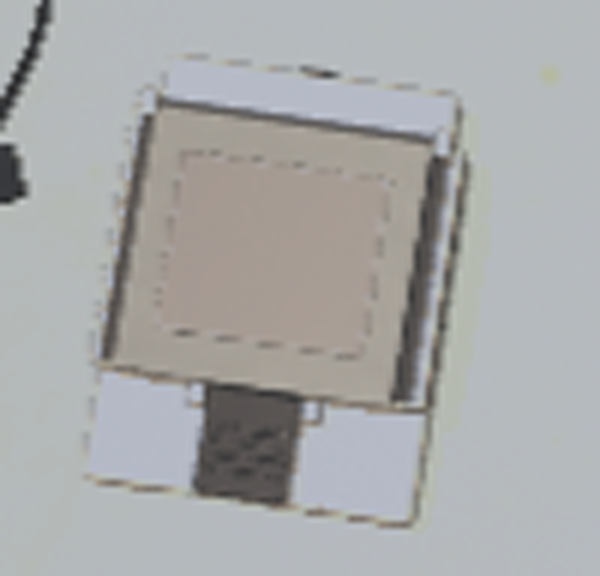

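```bash
cat >> h.py <<'E'
def obj(p,L):
    c,s=np.cos(p[2]),np.sin(p[2]); L=np.array(L,float)
    return np.c_[p[0]+c*L[:,0]-s*L[:,1],p[1]+s*L[:,0]+c*L[:,1],L[:,2]]
E
python3 - <<'E'
from h import *
import pickle
from scipy.optimize import least_squares
f=pickle.load(open("top.pkl","rb"))
px=np.array([[86,481],[412,525],[195,493],[288,503],[104,364],[397,404],[155,98],[437,136]],float)
px=(px+.5)/6-.5+[205,222]
def L(q): return [[q[3],.057,.026],[q[3],-.057,.026],[-.082,.016,.044],[-.082,-.016,.044],[-.046,.047,.056],[-.046,-.047,.056],[.042,.047,.058],[.042,-.047,.058]]
r=least_squares(lambda q:(proj(f,obj(q,L(q)))-px).ravel(),[.35,.05,0,-.085],loss="soft_l1")
q=r.x;print(q,np.degrees(q[2]));print(np.round(r.fun.reshape(-1,2),2))
print(obj(q,[[-.066,0,.044],[-.046,0,.054],[-.042+.084,0,.054]]))
for n in("top","scene"):
    f=pickle.load(open(n+".pkl","rb")); im=cv2.resize(f["frame"],None,fx=4,fy=4,interpolation=cv2.INTER_CUBIC)
    for P in proj(f,obj(q,L(q)+[[-.066,0,.044]])): cv2.circle(im,tuple(int(v*4+1.5) for v in P),3,(255,0,0),-1)
    if n=="scene": cv2.imwrite("pics/ov_scene.png",cv2.cvtColor(im[1000:1400,820:1320],cv2.COLOR_RGB2BGR))
E
```

```text
[ 0.51860385 -0.00547847 -0.14805495 -0.08486991] -8.482923672071633
[[-0.72 -0.18]
 [ 0.37  0.13]
 [-0.06 -1.06]
 [ 0.25 -0.55]
 [ 1.68  0.1 ]
 [-0.41 -0.15]
 [ 0.11  0.93]
 [-0.65  0.88]]
[[ 0.45332589  0.0042575   0.044     ]
 [ 0.47310709  0.00130721  0.054     ]
 [ 0.56014436 -0.01167408  0.054     ]]
```

View pics/ov_scene.png

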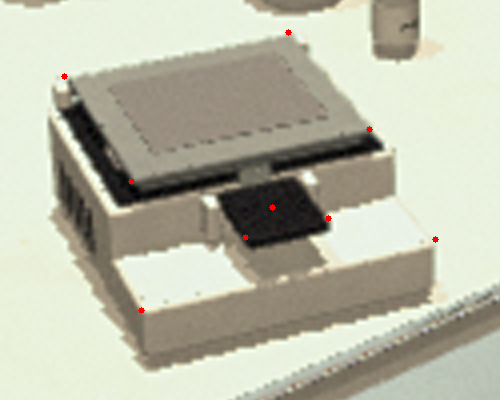

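The overlay on the scene picture fits to about 2 mm: the tab centre lands on the tab, and the lid and tab corners match. The holder is at (0.519, -0.005) with yaw -8.5°. Next I move above the tab with the fingers shut.

>>> apply_moves([
  [0.2, -0.3, 0.2],
  [0.2, -0.6, 0.2],
  [0.2, -0.6, 0.2],
  [0.2, -0.6, 0.2],
  [0.2, -0.6, 0.2],
  [0.2, -0.6, 0],
  [0.2, -0.6, 0],
  [0.2, -0.6, 0],
  [0.2, -0.6, 0],
  [0.2, -0.6, 0],
  [0.2, -0.6, 0],
  [0.2, -0.6, 0],
  [0.2, -0.6, 0],
  [0.2, -0.6, 0],
  [0.2, -0.6, 0],
  [0.2, -0.6, 0],
  [0.2, -0.6, 0],
  [0.2, -0.6, 0],
  [0.2, -0.6, 0],
  [0.3, -0.6, 0],
], turn=[0.1, 0.1, 0.1, 0.1, 0.1, 0.1, 0.1, 0.1, 0.1, 0.1, 0.1, 0.1, 0.1, 0.1, 0.1, 0.1, 0.1, 0.1, 0.1, 0.2], hand=[0, 0, 0, 0, 0, 0, 0, 0, 0, 0, 0, 0, 0, 0, 0, 0, 0, 0, 0, 0])

```text
t: 2.1
ee_pos: [0.4392, 0.0201, 0.2721]
ee_rot: [[-0.0, 0.148, 0.989], [0.0, 0.989, -0.148], [-1.0, 0.0, -0.0]]
ft_force: [0.5, -0.3, -0.4]
width: 0.0004
```

>>> apply_moves([
  [0.1, -0.15, -0.4],
  [0.1, -0.15, -0.5],
  [0, 0, -0.6],
  [0, 0, -0.6],
  [0, 0, -0.6],
  [0, 0, -0.6],
  [0, 0, -0.3],
  [0, 0, -0.2],
  [0, 0, 0],
], turn=[0, 0, 0, 0, 0, 0, 0, 0, 0], hand=[0, 0, 0, 0, 0, 0, 0, 0, 0])

```text
t: 3.0
ee_pos: [0.4482, 0.0065, 0.0812]
ee_rot: [[-0.003, 0.148, 0.989], [0.001, 0.989, -0.148], [-1.0, 0.0, -0.003]]
ft_force: [0.0, -0.5, -0.4]
width: 0.0008
```

```bash
python3 - <<'E'
from h import *
s=manip.get_state(); print(s["ee_pos"],s["ft_force"])
f=manip.grab_frame("wrist"); g=manip.grab_frame("scene")
a=f["frame"]; b=cv2.resize(g["frame"][150:390,160:460],None,fx=2,fy=2)
im=np.hstack([cv2.resize(a,(400,300)),cv2.resize(b,(400,320))[:300]])
cv2.imwrite("pics/w1.png",cv2.cvtColor(im,cv2.COLOR_RGB2BGR))
E
```

```text
[0.44823458 0.00654769 0.0811737 ] [ 0.01701965 -0.48628987 -0.35636592]
```

View pics/w1.png

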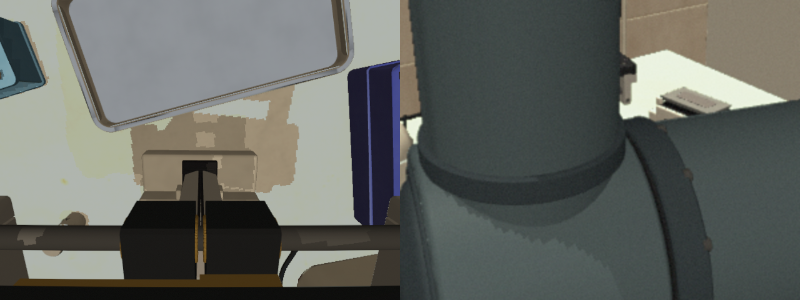

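The wrist view shows the shut fingertips centred over the black tab at (200,170). I'll press down gently.

>>> apply_moves([
  [0, 0, -0.15],
  [0, 0, -0.12],
  [0, 0, -0.08],
  [0, 0, -0.04],
  [0, 0, -0.04],
  [0, 0, -0.04],
  [0, 0, -0.03],
  [0, 0, -0.03],
  [0, 0, 0],
], turn=[0, 0, 0, 0, 0, 0, 0, 0, 0], hand=[0, 0, 0, 0, 0, 0, 0, 0, 0])

```text
t: 4.0
ee_pos: [0.4494, 0.0063, 0.0561]
ee_rot: [[0.0, 0.148, 0.989], [-0.0, 0.989, -0.148], [-1.0, -0.0, 0.0]]
ft_force: [-2.2, 0.4, 4.8]
width: 0.0007
```

>>> apply_moves([
  [0, 0, -0.03],
  [0, 0, 0],
  [0, 0, 0],
  [0, 0, 0],
  [0, 0, 0],
], turn=[0, 0, 0, 0, 0], hand=[0, 0, 0, 0, 0])

```text
t: 4.5
ee_pos: [0.4496, 0.0063, 0.0549]
ee_rot: [[0.0, 0.148, 0.989], [-0.0, 0.989, -0.148], [-1.0, -0.0, 0.0]]
ft_force: [-2.6, 1.5, 6.6]
width: 0.0006
```

```bash
python3 - <<'E'
from h import *
f=manip.grab_frame("wrist"); g=manip.grab_frame("top")
im=np.hstack([cv2.resize(f["frame"],(400,300)),cv2.resize(g["frame"][200:320,180:340],(400,300))])
cv2.imwrite("pics/w2.png",cv2.cvtColor(im,cv2.COLOR_RGB2BGR))
E
```

```text
(no output)
```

View pics/w2.png

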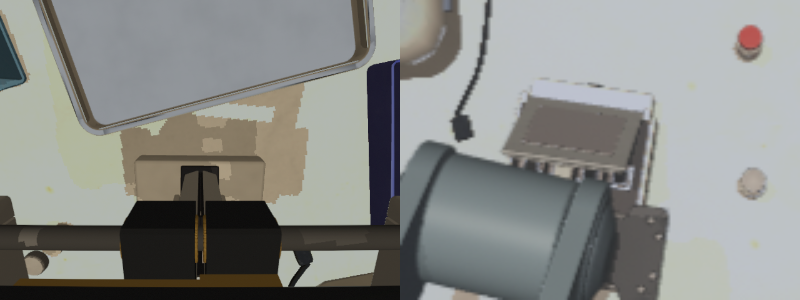

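The top view shows the lid sprung up ajar. I'll raise the fingers straight up, then approach the lid edge, and work out the arc rows.

>>> apply_moves([
  [0, 0, 0.1],
  [0, 0, 0.2],
  [0, 0, 0.3],
  [0, 0, 0.3],
  [0, 0, 0.3],
  [0, 0, 0.2],
  [0.2, -0.03, 0],
  [0.3, -0.05, 0],
  [0.2, -0.03, 0],
  [0, 0, 0],
], turn=[0, 0, 0, 0, 0, 0, 0, 0, 0, 0], hand=[0, 0, 0, 0, 0, 0, 0, 0, 0, 0])

```text
t: 5.6
ee_pos: [0.4852, 0.0005, 0.124]
ee_rot: [[-0.001, 0.148, 0.989], [0.0, 0.989, -0.148], [-1.0, 0.0, -0.001]]
ft_force: [0.6, 0.4, 0.5]
width: 0.0006
```

```bash
python3 - <<'E'
from h import *
s=manip.get_state(); print(s["t"],s["ee_pos"],s["ft_force"])
q=np.array([.5186,-.0055,-.148])
th=np.r_[.95:1.9:.06]
P=obj(q,np.c_[.042-.088*np.cos(th)-.010,0*th+.0015,.054+.088*np.sin(th)-.001])
print(P[0]); print(np.round(np.diff(P,axis=0)/.05,2).tolist()); print(th[-1])
f=manip.grab_frame("wrist"); g=manip.grab_frame("scene")
im=np.hstack([cv2.resize(f["frame"],(400,300)),cv2.resize(g["frame"],(400,300))])
cv2.imwrite("pics/w3.png",cv2.cvtColor(im,cv2.COLOR_RGB2BGR))
E
```

```text
5.6 [0.48522941 0.00052307 0.12400853] [0.61782869 0.36394769 0.48848168]
[ 0.49984284 -0.00118691  0.12458056]
[[0.09, -0.01, 0.06], [0.09, -0.01, 0.05], [0.09, -0.01, 0.05], [0.1, -0.01, 0.04], [0.1, -0.01, 0.04], [0.1, -0.01, 0.03], [0.1, -0.02, 0.02], [0.1, -0.02, 0.02], [0.1, -0.02, 0.01], [0.1, -0.02, 0.01], [0.1, -0.02, -0.0], [0.1, -0.02, -0.01], [0.1, -0.02, -0.01], [0.1, -0.02, -0.02], [0.1, -0.02, -0.03]]
1.8500000000000008
```

View pics/w3.png

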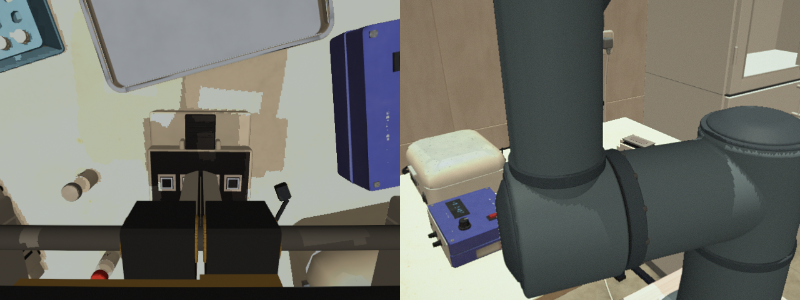

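The wrist view shows the tab free at (200,130), and the fingers are in front of the lid and not touching it. Next I close in and push along the first part of the arc.

>>> apply_moves([
  [0.1, -0.01, 0],
  [0.1, -0.01, 0],
  [0.09, -0.01, 0.01],
  [0.09, -0.01, 0.06],
  [0.09, -0.01, 0.05],
  [0.09, -0.01, 0.05],
  [0.1, -0.01, 0.04],
  [0.1, -0.02, 0.04],
  [0.1, -0.01, 0.03],
], turn=[0, 0, 0, 0, 0, 0, 0, 0, 0], hand=[0, 0, 0, 0, 0, 0, 0, 0, 0])

```text
t: 6.6
ee_pos: [0.5279, -0.0043, 0.1387]
ee_rot: [[0.0, 0.148, 0.989], [-0.0, 0.989, -0.148], [-1.0, -0.0, 0.0]]
ft_force: [-0.5, -0.0, 0.7]
width: 0.0007
```

>>> apply_moves([
  [0.1, -0.02, 0.02],
  [0.1, -0.02, 0.02],
  [0.1, -0.02, 0.01],
  [0.1, -0.02, 0.01],
  [0.1, -0.02, 0],
  [0.1, -0.02, -0.01],
  [0.1, -0.02, -0.01],
  [0.1, -0.02, -0.02],
  [0.1, -0.02, -0.03],
  [0, 0, 0],
], turn=[0, 0, 0, 0, 0, 0, 0, 0, 0, 0], hand=[0, 0, 0, 0, 0, 0, 0, 0, 0, 0])

```text
t: 7.6
ee_pos: [0.5727, -0.0132, 0.138]
ee_rot: [[-0.0, 0.148, 0.989], [0.0, 0.989, -0.148], [-1.0, 0.0, -0.001]]
ft_force: [-0.5, 0.7, 2.1]
width: 0.0004
```

```bash
python3 - <<'E'
from h import *
f=manip.grab_frame("wrist"); g=manip.grab_frame("top")
im=np.hstack([cv2.resize(f["frame"],(400,300)),cv2.resize(g["frame"][180:330,150:350],(400,300))])
cv2.imwrite("pics/w4.png",cv2.cvtColor(im,cv2.COLOR_RGB2BGR))
E
```

```text
(no output)
```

View pics/w4.png

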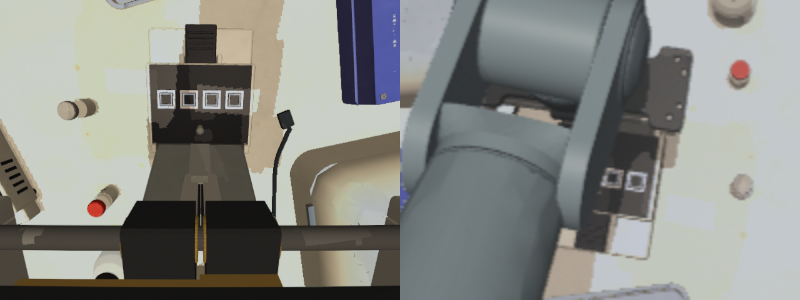

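The wrist view shows the lid pushed behind the fingers, past upright, and the deck wells exposed. I'll push a little more and then back off.

>>> apply_moves([
  [0.1, -0.02, -0.03],
  [0.1, -0.01, -0.03],
  [0, 0, 0],
  [-0.1, 0.01, 0],
  [-0.3, 0.04, 0],
  [-0.6, 0.09, 0.1],
  [-0.6, 0.09, 0.3],
  [-0.6, 0.09, 0.5],
  [-0.6, 0.09, 0.6],
  [-0.4, 0.3, 0.6],
  [0, 0.6, 0.3],
  [0, 0.8, 0],
  [0, 0.8, 0],
  [0, 0.8, 0],
  [0, 0.8, 0],
  [0, 0.8, 0],
  [0, 0.8, 0],
  [0, 0.5, 0],
  [0, 0, 0],
], turn=[0, 0, 0, 0, 0, 0, 0, 0, 0, 0, 0, 0, 0, 0, 0, 0, 0, 0, 0], hand=[0, 0, 0, 0, 0, 0, 0, 0, 0, 0, 0, 0, 0, 0, 0, 0, 0, 0, 0])

```text
t: 9.6
ee_pos: [0.422, 0.318, 0.2545]
ee_rot: [[-0.0, 0.145, 0.989], [0.0, 0.989, -0.145], [-1.0, 0.0, -0.0]]
ft_force: [0.8, 0.8, 0.5]
width: 0.0005
```

>>> apply_moves([
  [0, 0.3, 0],
  [0, 0.6, 0],
  [0, 0.6, 0],
  [0, 0.6, 0],
  [0, 0.3, 0],
  [0, 0, 0],
  [0, 0, 0],
  [0, 0, 0],
  [0, 0, 0],
  [0, 0, 0],
  [0, 0, 0],
  [0, 0, 0],
], turn=[0, 0, 0, 0, 0, 0, 0, 0, 0, 0, 0, 0], hand=[0, 0, 0, 0, 0, 0, 0, 0, 0, 0, 0, 0])

```text
t: 10.8
ee_pos: [0.4224, 0.4356, 0.255]
ee_rot: [[0.0, 0.149, 0.989], [-0.0, 0.989, -0.149], [-1.0, -0.0, 0.0]]
ft_force: [1.0, -0.1, -0.7]
width: 0.0003
```

```bash
python3 - <<'E'
from h import *
import pickle
s=manip.get_state(); print(s["t"],s["ee_pos"],s["ft_force"],np.abs(s["qvel"]).max())
g=manip.grab_frame("scene"); t=manip.grab_frame("top")
o=pickle.load(open("top.pkl","rb"))["frame"]
im=np.hstack([cv2.resize(g["frame"],(400,300)),cv2.resize(t["frame"],(400,300))])
z=lambda a:cv2.resize(a[180:330,200:400],(400,300),interpolation=cv2.INTER_CUBIC)
im=np.vstack([im,np.hstack([z(o),z(t["frame"])])])
cv2.imwrite("pics/w5.png",cv2.cvtColor(im,cv2.COLOR_RGB2BGR))
L=[[-.082,.016,.044],[-.082,-.016,.044],[-.085,.057,.026],[-.085,-.057,.026]]
d=cv2.absdiff(o,t["frame"]).max(2); 
for n,(x,y,w,h) in dict(narrow=(360,195,60,95),vials=(305,115,30,170),rack=(310,330,115,55),tab_step=(215,288,70,24)).items(): print(n,d[y:y+h,x:x+w].mean().round(2),(d[y:y+h,x:x+w]>60).sum())
E
```

```text
10.8 [0.42235902 0.43560049 0.25498704] [ 0.95103386 -0.14570384 -0.71032403] 0.0034893738385038692
narrow 1.32 0
vials 1.63 0
rack 1.37 0
tab_step 1.91 8
```

View pics/w5.png

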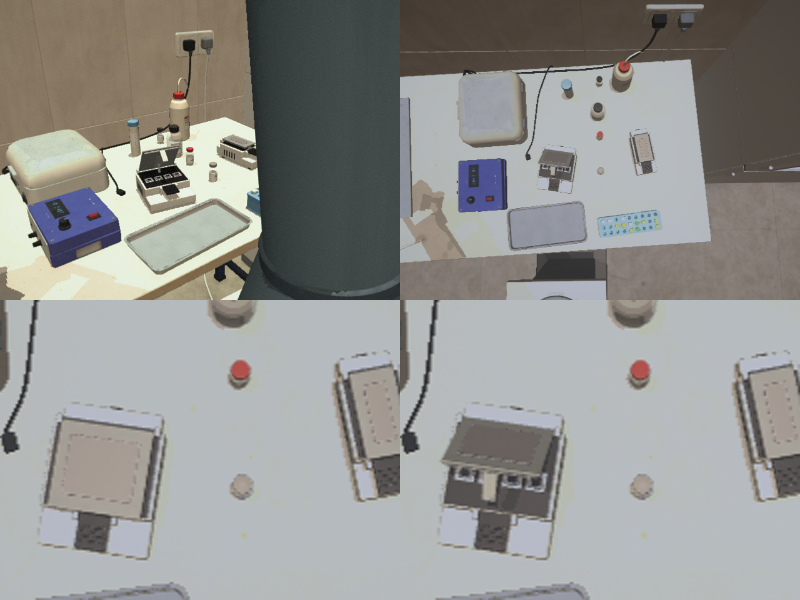

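In the last picture the lid does not look leaned back. I'll measure its angle by projecting the lid outline at several angles.

```bash
python3 - <<'E'
from h import *
q=np.array([.5186,-.0055,-.148])
out=[]
for n,(x,y) in dict(top=(200,200),scene=(180,200)).items():
    f=manip.grab_frame(n); W,H=(100,110) if n=="top" else (140,154)
    k=400/W; im=cv2.resize(f["frame"][y:y+H,x:x+W],(400,int(H*k)),interpolation=cv2.INTER_CUBIC)
    for th,c in((.95,(255,0,0)),(1.57,(0,160,0)),(2.1,(0,0,255))):
        e=[.042-.088*np.cos(th),.054+.088*np.sin(th)]
        P=proj(f,obj(q,[[.042,.047,.054],[e[0],.047,e[1]],[e[0],-.047,e[1]],[.042,-.047,.054]]))
        cv2.polylines(im,[np.int32((P+.5-[x,y])*k)],False,c,1)
    out.append(im[:440])
print(manip.get_state()["t"])
cv2.imwrite("pics/ang.png",cv2.cvtColor(np.hstack(out),cv2.COLOR_RGB2BGR))
E
```

```text
11.0
```

View pics/ang.png

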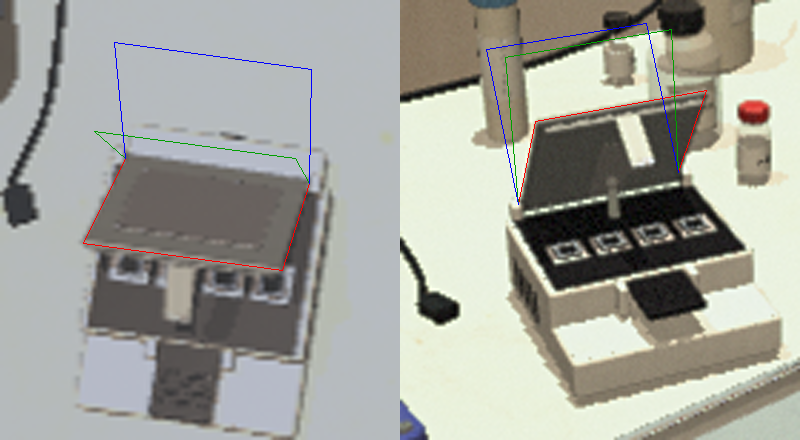

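The lid has fallen back to 0.95 (red outline fits). I have two views left, so I'll check numerically what angle it had reached in the w4 wrist picture.

```bash
cat >> h.py <<'E'
def wf(f,pos,rot):
    M=np.array(f["mount"]);T=np.eye(4);T[:3,:3]=rot;T[:3,3]=pos
    f=dict(f);f["extrinsics"]=np.linalg.inv(T@M);return f
E
python3 - <<'E'
from h import *
f=manip.grab_frame("wrist"); print(np.round(f["mount"],3))
q=np.array([.5186,-.0055,-.148])
R=np.array([[0,.148,.989],[0,.989,-.148],[-1,0,0]])
g=wf(f,[.5727,-.0132,.138],R)
for th in(1.1,1.3,1.5,1.57,1.7,1.8,1.9,2.1):
    e=[.042-.088*np.cos(th),.054+.088*np.sin(th)]
    n=[-np.sin(th)*.03,-np.cos(th)*.03]
    print(th,np.round(proj(g,obj(q,[[.042,.047,.054],[e[0],.047,e[1]],[e[0],-.047,e[1]],[e[0]+n[0],0,e[1]+n[1]],[.042,-.047,.054]]))*.625).astype(int).tolist())
print("tip",np.round(proj(g,[[.5727,-.0132,.121],[.5727+.008,-.0132,.121],[.5727-.008,-.0132,.121]])*.625).tolist())
im=cv2.imread("pics/w4.png")[:300,:400].mean(2).astype(int)
for r in range(120,202,6): print(r,im[r,120:285:5].tolist())
E
```

```text
[[-0.    -0.246  0.969 -0.162]
 [ 1.    -0.     0.     0.   ]
 [-0.     0.969  0.246 -0.071]
 [ 0.     0.     0.     1.   ]]
1.1 [[243, 147], [265, 118], [134, 118], [199, 80], [156, 147]]
1.3 [[243, 147], [266, 142], [133, 143], [199, 100], [156, 147]]
1.5 [[243, 147], [266, 167], [133, 167], [199, 125], [156, 147]]
1.57 [[243, 147], [265, 175], [134, 176], [199, 134], [156, 147]]
1.7 [[243, 147], [264, 190], [135, 190], [199, 152], [156, 147]]
1.8 [[243, 147], [262, 200], [137, 200], [199, 165], [156, 147]]
1.9 [[243, 147], [261, 208], [138, 208], [199, 178], [156, 147]]
2.1 [[243, 147], [257, 222], [142, 222], [199, 201], [156, 147]]
tip [[200.0, 181.0], [201.0, 190.0], [199.0, 172.0]]
120 [197, 198, 197, 197, 198, 198, 194, 67, 68, 69, 59, 26, 28, 28, 28, 28, 28, 31, 27, 28, 28, 27, 27, 27, 26, 43, 169, 161, 164, 162, 163, 161, 34]
126 [198, 197, 198, 198, 197, 198, 147, 25, 67, 68, 26, 26, 27, 27, 27, 26, 69, 27, 27, 27, 27, 27, 26, 25, 28, 42, 163, 162, 164, 164, 164, 164, 109]
132 [197, 197, 197, 196, 197, 197, 144, 25, 25, 25, 26, 26, 26, 26, 25, 29, 96, 41, 40, 26, 26, 26, 2
[... 994 characters left out ...]
 72, 71, 71, 70, 70, 70, 76, 83, 79, 79, 79, 83, 79, 75, 75, 70, 70, 70, 70, 203, 203, 200, 201, 202, 37, 201]
180 [202, 203, 203, 202, 203, 203, 70, 71, 70, 71, 71, 71, 69, 83, 83, 94, 94, 94, 83, 83, 70, 73, 70, 70, 69, 70, 70, 203, 203, 203, 202, 37, 201]
186 [202, 203, 202, 202, 202, 203, 71, 70, 71, 71, 70, 72, 71, 83, 83, 83, 64, 83, 82, 83, 70, 70, 70, 70, 69, 70, 68, 203, 202, 203, 202, 38, 201]
192 [193, 202, 202, 203, 203, 80, 71, 71, 71, 70, 72, 71, 71, 83, 83, 83, 65, 83, 83, 83, 70, 70, 70, 71, 70, 70, 70, 203, 203, 202, 202, 48, 202]
198 [201, 201, 202, 203, 202, 66, 72, 73, 72, 72, 72, 72, 81, 82, 82, 82, 64, 83, 83, 83, 82, 71, 71, 70, 71, 71, 71, 108, 202, 203, 202, 60, 201]
```

```bash
python3 - <<'E'
from h import *
q=np.array([.5186,-.0055,-.148])
ft=manip.grab_frame("top");fs=manip.grab_frame("scene")
def ray(f,uv):
    a,b=back(f,[uv],[0.])[0],back(f,[uv],[.2])[0]; d=b-a; return a,d/np.linalg.norm(d)
def tri(ut,us):
    p,d=ray(ft,ut);r,e=ray(fs,us); t=np.linalg.lstsq(np.c_[d,-e],r-p,rcond=None)[0]
    A,B=p+t[0]*d,r+t[1]*e; m=(A+B)/2-[q[0],q[1],0]; c,s=np.cos(q[2]),np.sin(q[2])
    return np.round([c*m[0]+s*m[1],-s*m[0]+c*m[1],m[2],np.linalg.norm(A-B)],4)
T=lambda x,y:(200+x/4-.5,200+y/4-.5); S=lambda x,y:(180+(x-400)/2.857-.5,200+y/2.857-.5)
print("lower end",tri(T(178,322),S(645,163)),"upper",tri(T(180,266),S(628,118)))
E
```

```text
lower end [-0.0386 -0.0003  0.1054  0.0015] upper [-1.350e-02  1.000e-04  1.206e-01  2.700e-03]
```

The triangulation explains the failure. The lid carries a 30 mm latch tongue at the middle of its front edge, pointing forward, and my centred fingers ran into it. This time I'll open the hand halfway so the fingers straddle the tongue and push on the lid itself.

>>> apply_moves([
  [0.05, -0.3, 0],
  [0.05, -0.6, 0],
  [0.05, -0.8, 0],
  [0.05, -0.8, 0],
  [0.05, -0.8, 0],
  [0.05, -0.8, 0],
  [0.05, -0.8, 0],
  [0.05, -0.8, 0],
  [0.05, -0.8, 0],
  [0.05, -0.8, 0],
  [0.04, -0.8, 0],
  [0, -0.5, 0],
  [0, 0, -0.3],
  [0, 0, -0.6],
  [0, 0, -0.6],
  [0, 0, -0.6],
  [0, 0, -0.4],
  [0, 0, -0.1],
  [0, 0, 0],
], turn=[0, 0, 0, 0, 0, 0, 0, 0, 0, 0, 0, 0, 0, 0, 0, 0, 0, 0, 0], hand=[0.5, 0.5, 0.5, 0.5, 0.5, 0.5, 0.5, 0.5, 0.5, 0.5, 0.5, 0.5, 0.5, 0.5, 0.5, 0.5, 0.5, 0.5, 0.5])

```text
t: 13.05
ee_pos: [0.4484, 0.0065, 0.124]
ee_rot: [[-0.002, 0.148, 0.989], [0.001, 0.989, -0.148], [-1.0, 0.0, -0.002]]
ft_force: [0.6, -0.1, 0.8]
width: 0.0471
```

>>> apply_moves([
  [0.2, -0.04, 0],
  [0.3, -0.05, 0],
  [0.3, -0.05, 0],
  [0.1, -0.02, 0],
  [0.1, -0.02, 0.01],
  [0.09, -0.01, 0.06],
  [0.09, -0.01, 0.05],
  [0.09, -0.01, 0.05],
  [0.1, -0.01, 0.04],
  [0.1, -0.02, 0.04],
  [0.1, -0.01, 0.03],
  [0, 0, 0],
], turn=[0, 0, 0, 0, 0, 0, 0, 0, 0, 0, 0, 0], hand=[0.5, 0.5, 0.5, 0.5, 0.5, 0.5, 0.5, 0.5, 0.5, 0.5, 0.5, 0.5])

```text
t: 14.25
ee_pos: [0.5287, -0.0069, 0.1393]
ee_rot: [[0.001, 0.148, 0.989], [-0.0, 0.989, -0.148], [-1.0, -0.0, 0.001]]
ft_force: [-0.3, 0.0, -0.2]
width: 0.0471
```

>>> apply_moves([
  [0.1, -0.02, 0.02],
  [0.1, -0.02, 0.02],
  [0.1, -0.02, 0.01],
  [0.1, -0.02, 0.01],
  [0.1, -0.02, 0],
  [0.1, -0.02, -0.01],
  [0.1, -0.02, -0.01],
  [0.1, -0.02, -0.02],
  [0.1, -0.02, -0.02],
  [0.1, -0.01, -0.02],
  [0, 0, 0],
], turn=[0, 0, 0, 0, 0, 0, 0, 0, 0, 0, 0], hand=[0.5, 0.5, 0.5, 0.5, 0.5, 0.5, 0.5, 0.5, 0.5, 0.5, 0.5])

```text
t: 15.35
ee_pos: [0.5783, -0.0163, 0.1378]
ee_rot: [[-0.0, 0.148, 0.989], [0.0, 0.989, -0.148], [-1.0, 0.0, -0.0]]
ft_force: [0.6, -0.8, -0.2]
width: 0.0469
```

>>> apply_moves([
  [0, 0, 0],
  [0, 0, 0],
  [0, 0, 0],
  [0, 0, 0],
  [0, 0, 0],
  [0, 0, 0],
  [0, 0, 0],
  [0, 0, 0],
  [0, 0, 0],
  [0, 0, 0],
  [-0.1, 0.015, 0],
  [-0.2, 0.03, 0],
  [-0.3, 0.045, 0],
  [-0.4, 0.06, 0],
  [-0.4, 0.06, 0],
  [-0.4, 0.06, 0],
  [-0.4, 0.06, 0],
  [-0.4, 0.06, 0],
  [-0.2, 0.03, 0],
  [0, 0, 0],
], turn=[0, 0, 0, 0, 0, 0, 0, 0, 0, 0, 0, 0, 0, 0, 0, 0, 0, 0, 0, 0], hand=[0.5, 0.5, 0.5, 0.5, 0.5, 0.5, 0.5, 0.5, 0.5, 0.5, 0.5, 0.5, 0.5, 0.5, 0.5, 0.5, 0.5, 0.5, 0.5, 0.5])

```text
t: 17.35
ee_pos: [0.4367, 0.0051, 0.1378]
ee_rot: [[0.0, 0.148, 0.989], [-0.0, 0.989, -0.148], [-1.0, -0.0, 0.0]]
ft_force: [-0.2, -0.4, 0.5]
width: 0.0471
```

>>> apply_moves([
  [0, 0, 0.3],
  [0, 0, 0.6],
  [0, 0, 0.6],
  [0, 0, 0.6],
  [0, 0.3, 0.3],
  [0, 0.6, 0],
  [0, 0.8, 0],
  [0, 0.8, 0],
  [0, 0.8, 0],
  [0, 0.8, 0],
  [0, 0.8, 0],
  [0, 0.8, 0],
  [0, 0.8, 0],
  [0, 0.8, 0],
  [0, 0.8, 0],
  [0, 0.6, 0],
  [0, 0.3, 0],
  [0, 0, 0],
  [0, 0, 0],
  [0, 0, 0],
], turn=[0, 0, 0, 0, 0, 0, 0, 0, 0, 0, 0, 0, 0, 0, 0, 0, 0, 0, 0, 0], hand=[0.5, 0.5, 0.5, 0.5, 0.5, 0.5, 0.5, 0.5, 0.5, 0.5, 0.5, 0.5, 0.5, 0.5, 0.5, 0.5, 0.5, 0.5, 0.5, 0.5])

```text
t: 19.35
ee_pos: [0.4382, 0.4536, 0.258]
ee_rot: [[0.0, 0.15, 0.989], [-0.0, 0.989, -0.15], [-1.0, -0.0, 0.0]]
ft_force: [0.1, 0.3, 0.1]
width: 0.047
```

```bash
python3 - <<'E'
from h import *
import pickle
q=np.array([.5186,-.0055,-.148])
out=[]
for n,(x,y) in dict(top=(200,200),scene=(180,200)).items():
    f=manip.grab_frame(n); W,H=(100,110) if n=="top" else (140,154)
    o=pickle.load(open(n+".pkl","rb"))["frame"]
    if n=="top":
        d=cv2.absdiff(o,f["frame"]).max(2)
        for m,(a,b,w,h) in dict(narrow=(360,195,60,95),vials=(305,115,30,170),rack=(310,330,115,55),tube=(255,120,25,40),tab_step=(215,288,70,24)).items(): print(m,(d[b:b+h,a:a+w]>60).sum())
    k=400/W; im=cv2.resize(f["frame"][y:y+H,x:x+W],(400,int(H*k)),interpolation=cv2.INTER_CUBIC)
    for th,c in((.95,(255,0,0)),(2.1,(0,0,255))):
        e=[.042-.088*np.cos(th),.054+.088*np.sin(th)]
        P=proj(f,obj(q,[[.042,.047,.054],[e[0],.047,e[1]],[e[0],-.047,e[1]],[.042,-.047,.054]]))
        cv2.polylines(im,[np.int32((P+.5-[x,y])*k)],False,c,1)
    out.append(im[:440])
s=manip.get_state();print(s["t"],s["ee_pos"],s["ft_force"])
cv2.imwrite("pics/ang2.png",cv2.cvtColor(np.hstack(out),cv2.COLOR_RGB2BGR))
E
```

```text
narrow 0
vials 0
rack 0
tube 0
tab_step 8
19.45 [0.43819404 0.45372733 0.25817612] [-0.97503889 -0.21804566  0.52482835]
```

View pics/ang2.png

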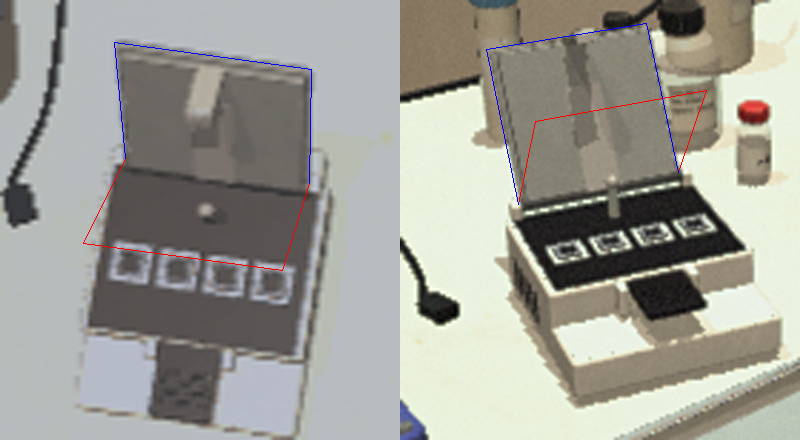

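Both views show the lid on the 2.1 rad outline, fully open. The holder sits where it was, and nothing else has changed. I'll hand it in.

```bash
python3 -c "
from bench import manip
print(manip.hand_in())"
```

```text
the job is handed in; nothing more can be done
None
```

The wide holder is open: I pressed its tab down, the lid sprang ajar, and I pushed it back until it came to rest at about 2.1 rad. The job was handed in at about 19.5 s of the 38 s allowed.

- **First push failed:** with the fingers shut, the lid went past upright, then fell back to ajar (about 0.95 rad) when I withdrew. The lid has a 30 mm latch tongue at the middle of its front edge, and the fingers most likely caught on it.
- **Second push worked:** I half-opened the fingers to straddle the tongue, pushed along the lid's arc and withdrew straight back.

**Last checks:** in both camera views the lid matches the fully-open outline. In the top view, comparing before and after:

| Checked area | Change |
|---|---|
| Narrow holder, vials and reagent bottle, rack, 50 ml tube | no pixels changed |
| Front step and tab of the wide holder | 8 pixels changed; no visible shift |

The arm was well clear of everything at hand-in. The highest wrist force I read was about 7 N, but I only read it at the end of each move, so brief peaks in between could have been missed.

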